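# Gauge the gap of a sprung ingot mould

### The arm

A 7-joint arm with a two-finger parallel gripper is mounted at the origin on the work surface. World frame = base frame: x ahead of the robot, y to its left, z up, the work surface at z = 0. Lengths are in m, angles in rad, forces in N, time in s.
With the tool pointing down it reaches from about 0.425 to 0.925 m from the base axis. Payload 6.8 kg.
Tool frame: the origin (TCP) lies midway between the tips of the shut fingers; the grasp point (between the pads) lies 19 mm behind it (r.grip_depth is the distance from the TCP to the grasp point, in m); z points along the fingers, y is the line along which they close (so a half turn about z gives the same grasp; the last joint's range is limited). The gripper opens to 88 mm and grips with 3 to 60 N. Pads are 20 mm wide; open, the fingers measure 115 mm over their backs; the gripper's body (75 mm by 178 mm) begins 61 mm behind the grasp point.
Start: joints at [-1.228, 0.477, 0.022, 1.555, -0.011, 1.109, -0.083], TCP at [0.294, 0.608, 0.2] pointing down, gripper open.
Joint ranges: [-2.96, 2.96], [-0.34, 2.1], [-1.41, 1.46], [0.24, 2.44], [-1.37, 4.51], [0.17, 1.92], [-2.96, 2.96]. Speed limits (rad/s): [2.39, 2.39, 3.14, 3.14, 3.14, 3.14, 3.14].

### API

Orientations are given as a rotation vector (axis times angle).
In Python, from workcell import r gives the robot as it stands.
- The arm moves only by the shell command python3 -m pendant 'ROWS' [OPENING] [FORCE]. ROWS is JSON, a list of rows, each an object with "xyz": the shift along the tool's x, y, z normalised to -1 to 1, where 1 is 15 cm, a list of three; "rot": the turn, a rotation vector about the tool's x, y, z normalised to -1 to 1, where 1 is 180 degrees, a list of three. A call has 1 to 10 rows; each row is the pose to reach, as a shift and turn from the pose commanded when the call began, along the tool's axes at that moment, turning the shorter way round; what a row does not reach only later rows make up. A row lasts 1/10 s, in which the tool goes at most 50 mm and 8.59 degrees, less where a joint would pass 70% of its speed; a pose out of reach is approached as far as the arm can. A call with a number of a shift or a turn outside -1 to 1 is refused whole. A call with a gripper value outside its range is refused whole. OPENING is the closure, from -1 (fully open) to 1 (shut), set as the call begins (- or left out, the last holds). The fingers move at their own pace and stop on an object; FORCE is the grip in N (left out, the last holds). Time passes only in rows, so rows that repeat a pose let the fingers close. It gives the time, the measured TCP pose, the force, the opening and the grip force at its end, in the units of the state.
- r.state(): the state, without advancing time (a new reading comes with each control period).
- r.grab_frame(name): name is "scene" or "top" or "wrist"; returns a dict with "pixels" (420x560x3 uint8, blue, green, red), "K" (3x3 intrinsics, pixels), "world_to_cam" (4x4, takes a point from world to camera coordinates). Camera axes: x right, y down, z forward; pixel columns grow to the right and rows downward; lengths in m; the calibration is good to about 2 mm. A picture is of the moment at which its call begins. There is no depth.
- r.finish_job(): hands the job in; it is judged then, once.
Trained networks look in a picture, given as the dict that the camera call returned (one of the last four; its "shot" number tells which), for a name from the list of things; names that differ only in an ending like _2 or _b are one class to them, and where a whole thing is asked for, a point or a joint stands for the part that bears it (a point fixed in the world has none). Each returns a list of dicts, best first, with "conf" (0 to 1); they miss things now and then, are a little off and sometimes report something else, mostly with a low value. They report only what shows in the picture. A call takes as long as a camera call.
- r.find_in(query, picture): "point" ([row, column] in pixels, amid what is visible of it).
- r.cut_out(query, picture): "region" (420x560 bool, what is visible of it) and "point" ([row, column] in pixels, amid what is visible of it).
The state is a dict: "time_s": time; "qpos": joint angles; "joint_vel": joint speeds; "tau": joint torques, N m; "tool_pos": TCP position; "tool_rot": TCP orientation; "wrist_force": force on the tool from outside, world axes, zero at the start; "wrist_torque": the same for the moment, N m; "opening": opening from 0.0 (shut) to 1.0 (fully open); "finger_force": force on a finger pad.
Only numpy, scipy, OpenCV 4.12 (cv2) and the standard library are available. Lean on these libraries where they do the work, as an engineer would, in place of code of your own. Each camera call takes 0.05 s, during which the arm holds its last target. There are 200 camera calls.

### The job

Lift the red-handled taper gauge out of its wooden stand and slide its blade straight down into the gap between the two sprung aluminium plates of the blue ingot mould, midway and in line with them, until it drags snugly, pressing on both plates: they may give way by a millimetre or two, but by no more than three. Finish there, still gripping the gauge and holding it at that depth. Do not disturb the other things on the table.

Things in the scene. Friction and masses are not known exactly. Their poses are not given: they have to be found in the camera images.
- gauge_grip (a point): Taper gauge, loose, 0.12 kg, upright in the stand with its blade down. This point is the centre of its red handle, a block 36 (own x) x 16 (own y) x 50 (z) mm; pinch it across the 16 mm (own y). z points up out of the handle. The steel blade hangs under the handle: 75 mm long, 24 mm wide (own x), its thickness (own y) growing evenly from 3 mm at the tip to 15 mm at the handle, 1 mm for each 6.25 mm of length. The tip is 100 mm below this point.
- gauge_tip (a point): Middle of the lower end of the gauge's blade, same axes as gauge_grip.
- gauge: The whole gauge; origin at the centre of the underside of the handle (where the blade begins), same axes as gauge_grip.
- stand: Wooden stand 80 (x) x 60 (y) x 85 (z) mm, fixed, origin at the centre of its underside, z up. The blade hangs down through a 27 x 18 mm slot in its top and the ends of the handle rest on the rim; lift straight up (about 85 mm) to clear it.
- mould: Blue base plate of the ingot mould, 100 (x) x 170 (y) x 12 (z) mm, fixed, origin at the centre of its underside, z up. The two upright aluminium plates face each other across its y axis, the gap running along its x axis.
- post_l: Blue side post on the mould's +y side with the sprung plate_l that it carries, fixed; origin on the table near the mould's centre, axes as the mould's. The post itself is 60 x 14 mm and 75 mm tall, 51 to 65 mm out from the origin along +y.
- post_r: The same on the mould's -y side, with plate_r.
- lip_l (a point): Narrowest top edge of plate_l: the middle of the edge of its upright inner face, 95 mm above the table. Plate 60 mm wide (x), 12 mm thick, inner face upright from 16 to 95 mm above the table; above that a flared lip leans 30 degrees outward up to about 104 mm. The gap is the y distance from lip_l to lip_r, 6 to 8.4 mm at rest, and not quite centred on the mould; its middle is the middle of the two lips.
- lip_r (a point): The same edge of plate_r, facing lip_l.
- plate_l (a joint): How far plate_l has been pushed outward (to +y of the mould), m: 0 at rest, 0.008 at its stop. A spring presses it inward with about 6 N at rest and 1.5 N more per mm. When both plates begin to give, the blade drags (pushes up on the gripper) with roughly 5 to 7 N in all; with 8 to 11 N once each has given 1 to 2 mm. If one gives well before the other, the blade is too far to its side: shift it towards the other plate.
- plate_r (a joint): The same for plate_r, outward to -y of the mould.
- dish_a: White saucer, 84 mm across, 18 mm tall; a bystander, loose, to be left alone. Origin at the centre of its underside.
- dish_b: White saucer, 80 mm across, 18 mm tall; a bystander, loose, to be left alone. Origin at the centre of its underside.
- ring_frame: Small aluminium casting frame, 44 mm square, 40 mm tall; a bystander, loose, to be left alone. Origin at the centre of its underside.
- knife: Yellow and black utility knife lying flat, 175 mm long, 15 mm tall; a bystander, loose, to be left alone. Origin at the centre of its underside.
- rule: Steel rule lying flat, 200 x 28 x 4 mm; a bystander, loose, to be left alone. Origin at the centre of its underside.
- tin: Red round tin, 44 mm across, 30 mm tall; a bystander, loose, to be left alone. Origin at the centre of its underside.
- marker: Blue pencil stub lying flat, about 110 mm long, 12 mm across; a bystander, loose, to be left alone. Origin at the centre of its underside.

How it is judged:
By the outcome, as a careful person would: the job done as asked, in the order asked, and still so for the second after the job is handed in, while the arm keeps its last pose, push and grip.
It also fails if it takes over 54 s, if anything falls off the work surface, if the arm or the gripper's body presses on something with over 40 N, if the wrist force passes 120 N, or if a joint passes its speed limit or range.

## Working session

There is one attempt and no reset: what is moved stays moved. The work goes in short steps, Python scripts to look and compute and a shell command to move; the robot and the scene stay as the last step left them, time stands still between calls to the robot, and variables do not carry over. Pictures are saved under pics/ and viewed, at most 10 in all, crops included, and the job is handed in when it is done.

```bash
mkdir -p pics; cat > h.py <<'E'
import numpy as np, cv2
from workcell import r
from scipy.spatial.transform import Rotation as R
def ray(f,p):
    K=f["K"];T=np.array(f["world_to_cam"]);d=np.linalg.inv(K)@[p[1],p[0],1.]
    return -T[:3,:3].T@T[:3,3], T[:3,:3].T@d
def atz(f,p,z):
    o,d=ray(f,p); return o+d*(z-o[2])/d[2]
def proj(f,X):
    T=np.array(f["world_to_cam"]);c=T[:3,:3]@X+T[:3,3];q=f["K"]@c;return q[:2]/q[2]
def tri(obs):
    A=0;b=0
    for f,p in obs:
        o,d=ray(f,p);d=d/np.linalg.norm(d);M=np.eye(3)-np.outer(d,d);A=A+M;b=b+M@o
    return np.linalg.solve(A,b)
E
python3 - <<'E'
from h import *
s=r.state();print(s["time_s"],s["tool_pos"],s["tool_rot"],s["wrist_force"],s["opening"])
F={n:r.grab_frame(n) for n in("scene","top")}
for n,f in F.items(): cv2.imwrite(f"pics/{n}0.png",f["pixels"])
for q in["gauge_grip","lip_l","lip_r","stand","mould","post_l","post_r"]:
    P={n:r.find_in(q,f) for n,f in F.items()}
    for n in F: print(q,n,[(np.round(x["point"]),round(x["conf"],2),atz(F[n],x["point"],{"gauge_grip":.11,"lip_l":.095,"lip_r":.095,"stand":.085}.get(q,.012)).round(3)) for x in P[n][:2]])
    if all(P.values()): print("  tri",tri([(F[n],P[n][0]["point"]) for n in F]).round(3))
E
```

```text
0.0 [0.29384013 0.60696719 0.19878023] [-7.02064396e-01 -3.06189634e+00  2.85362836e-03] [ 0.031552   -0.66840553  0.30746114] 1.0014892722883317
gauge_grip scene [(array([240., 334.]), 0.9, array([0.569, 0.175, 0.11 ]))]
gauge_grip top [(array([217., 222.]), 0.67, array([0.569, 0.174, 0.11 ])), (array([217., 227.]), 0.67, array([0.571, 0.159, 0.11 ]))]
  tri [0.569 0.174 0.109]
lip_l scene [(array([179., 276.]), 0.83, array([ 0.541, -0.125,  0.095])), (array([170., 264.]), 0.43, array([ 0.547, -0.184,  0.095]))]
lip_l top [(array([236., 340.]), 0.71, array([ 0.522, -0.17 ,  0.095])), (array([234., 345.]), 0.45, array([ 0.526, -0.184,  0.095]))]
  tri [ 0.519 -0.17   0.064]
lip_r scene [(array([179., 276.]), 0.83, array([ 0.541, -0.125,  0.095])), (array([170., 264.]), 0.43, array([ 0.547, -0.184,  0.095]))]
lip_r top [(array([236., 340.]), 0.71, array([ 0.522, -0.17 ,  0.095])), (array([234., 345.]), 0.45, array([ 0.526, -0.184,  0.095]))]
  tri [ 0.519 -0.17   0.064]
stand scene [(array([259., 327.]), 0.61, array([0.604, 0.195, 0.085]))]
stand top [(array([217., 230.]), 0.64, array
[... 195 characters left out ...]
op [(array([240., 336.]), 0.94, array([ 0.511, -0.164,  0.012]))]
  tri [ 0.519 -0.172 -0.016]
post_l scene [(array([186., 283.]), 0.96, array([ 0.476, -0.192,  0.012])), (array([175., 263.]), 0.88, array([ 0.497, -0.278,  0.012]))]
post_l top [(array([244., 334.]), 0.65, array([ 0.497, -0.158,  0.012])), (array([233., 353.]), 0.52, array([ 0.532, -0.216,  0.012]))]
  tri [ 0.498 -0.156  0.039]
post_r scene [(array([186., 283.]), 0.96, array([ 0.476, -0.192,  0.012])), (array([175., 263.]), 0.88, array([ 0.497, -0.278,  0.012]))]
post_r top [(array([244., 334.]), 0.65, array([ 0.497, -0.158,  0.012])), (array([233., 353.]), 0.52, array([ 0.532, -0.216,  0.012]))]
  tri [ 0.498 -0.156  0.039]
```

```bash
python3 - <<'E'
import cv2,numpy as np
a=cv2.imread("pics/scene0.png")[130:310,210:400];b=cv2.imread("pics/top0.png")[160:300,190:400]
a=cv2.resize(a,None,fx=2.1,fy=2.1);b=cv2.resize(b,None,fx=2,fy=2)
h=max(a.shape[0],b.shape[0]);c=np.zeros((h,800,3),np.uint8);print(a.shape,b.shape)
c[:a.shape[0],:min(a.shape[1],380)]=a[:,:380];c[:b.shape[0],380:800]=b[:,:420]
cv2.imwrite("pics/c0.png",c)
E
```

```text
(378, 399, 3) (280, 420, 3)
```

View pics/c0.png

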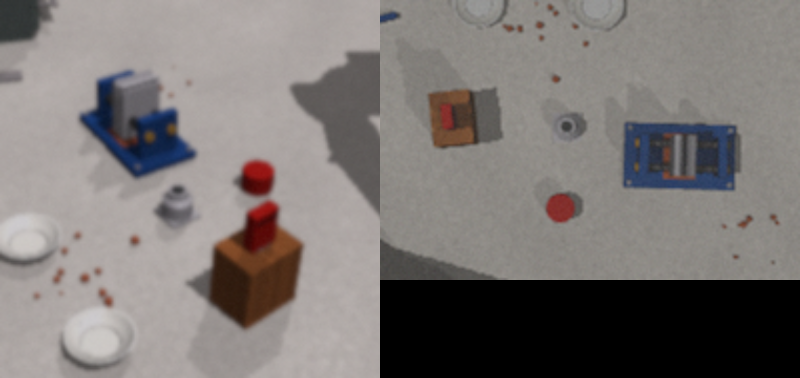

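View pics/scene0.png

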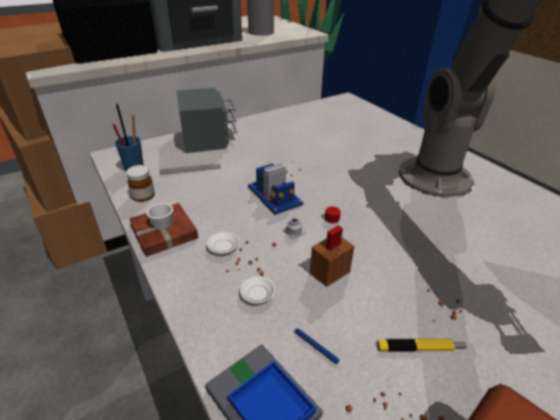

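Scene: the gauge sits in the stand (scene ≈ row 240, col 334; top ≈ row 217, col 223). The mould is at top ≈ row 238, col 340, with its y axis roughly along world y. The ring frame and tin between them are low. I'll approach above the gauge.

```bash
cat >> h.py <<'E'
def rows(tp,yaw=None):
    """remaining shift/turn in normalised units; yaw = world angle of tool y axis (mod pi)"""
    s=r.state();Rc=R.from_rotvec(s["tool_rot"]);d=Rc.inv().apply(np.array(tp)-s["tool_pos"])/.15
    out=None
    if yaw is not None:
        y=Rc.as_matrix()[:,1];c=np.arctan2(y[1],y[0]);dy=(yaw-c+np.pi/2)%np.pi-np.pi/2;yy=c+dy
        Y=np.array([np.cos(yy),np.sin(yy),0]);Z=np.array([0,0,-1.]);M=np.stack([np.cross(Y,Z),Y,Z],1)
        out=((Rc.inv()*R.from_matrix(M)).as_rotvec()/np.pi).round(4)
    print("pos",s["tool_pos"].round(4),"shift",d.round(4),"rot",out)
E
python3 - <<'E'
from h import *
s=r.state();print(R.from_rotvec(s["tool_rot"]).as_matrix().round(2))
rows([.569,.174,.24],np.pi/2)
f=r.grab_frame("top")
for q in["gauge","stand","mould"]:
    c=r.cut_out(q,f)
    m=c[0]["region"].astype(np.uint8);pts=cv2.findNonZero(m);print(q,c[0]["conf"],cv2.minAreaRect(pts))
E
```

```text
[[-0.9   0.44  0.  ]
 [ 0.44  0.9   0.  ]
 [ 0.    0.   -1.  ]]
pos [0.2941 0.6076 0.1998] shift [-2.9089 -1.8032 -0.2682] rot [ 0.      0.     -0.1435]
gauge 0.43 ((225.0, 218.0), (12.0, 6.0), 90.0)
stand 0.76 ((226.6881103515625, 218.3811798095703), (27.562530517578125, 22.985361099243164), 84.2894058227539)
mould 0.64 ((340.17742919921875, 237.7102813720703), (56.516807556152344, 33.384517669677734), 2.12109637260437)
```

```bash
python3 -m pendant '[{"xyz":[-0.25,-0.15,-0.27],"rot":[0,0,0]},{"xyz":[-0.5,-0.3,-0.27],"rot":[0,0,0]},{"xyz":[-0.75,-0.45,-0.27],"rot":[0,0,0]},{"xyz":[-0.97,-0.6,-0.27],"rot":[0,0,0]},{"xyz":[-0.97,-0.6,-0.27],"rot":[0,0,0]}]' -1
python3 -m pendant '[{"xyz":[-0.25,-0.15,0],"rot":[0,0,0]},{"xyz":[-0.5,-0.3,0],"rot":[0,0,0]},{"xyz":[-0.75,-0.45,0],"rot":[0,0,0]},{"xyz":[-0.97,-0.6,0],"rot":[0,0,0]},{"xyz":[-0.97,-0.6,0],"rot":[0,0,0]}]'
python3 -m pendant '[{"xyz":[-0.25,-0.15,0],"rot":[0,0,-0.04]},{"xyz":[-0.5,-0.3,0],"rot":[0,0,-0.08]},{"xyz":[-0.75,-0.45,0],"rot":[0,0,-0.12]},{"xyz":[-0.96,-0.6,0],"rot":[0,0,-0.143]},{"xyz":[-0.96,-0.6,0],"rot":[0,0,-0.143]},{"xyz":[-0.96,-0.6,0],"rot":[0,0,-0.143]}]'
python3 - <<'E'
from h import *
rows([.569,.174,.24],np.pi/2)
f=r.grab_frame("wrist");cv2.imwrite("pics/w1.png",f["pixels"])
for q,z in[("gauge_grip",.11),("stand",.085),("gauge",.135)]:
    for x in r.cut_out(q,f)[:2]:
        p=cv2.boxPoints(cv2.minAreaRect(cv2.findNonZero(x["region"].astype(np.uint8))))
        print(q,x["conf"],np.round(x["point"]),atz(f,x["point"],z).round(4),p.round().tolist())
E
```

```text
time_s: 1.5
tool_pos: [0.3908, 0.4571, 0.2409]
tool_rot: [0.716, 3.056, -0.002]
wrist_force: [-0.1, 0.1, 0.6]
opening: 0.998
finger_force: 0.0
time_s: 2.0
tool_pos: [0.4811, 0.3129, 0.2406]
tool_rot: [0.716, 3.057, -0.002]
wrist_force: [0.2, 0.0, 0.4]
opening: 1.003
finger_force: 0.0
time_s: 2.6
tool_pos: [0.5681, 0.1754, 0.2401]
tool_rot: [-0.005, -3.141, -0.001]
wrist_force: [1.0, 0.6, 0.8]
opening: 0.998
finger_force: 0.0
pos [0.5681 0.1754 0.2401] shift [-0.0062 -0.0095  0.0008] rot [ 0.0002 -0.0001 -0.001 ]
gauge_grip 0.87 [188. 269.] [0.5662 0.168  0.11  ] [[261.0, 168.0], [278.0, 168.0], [278.0, 209.0], [261.0, 209.0]]
stand 0.86 [167. 272.] [0.547  0.1715 0.085 ] [[240.0, 147.0], [291.0, 140.0], [301.0, 210.0], [250.0, 217.0]]
gauge 0.77 [193. 270.] [0.5658 0.1701 0.135 ] [[257.0, 170.0], [274.0, 167.0], [282.0, 208.0], [265.0, 212.0]]
```

View pics/w1.png

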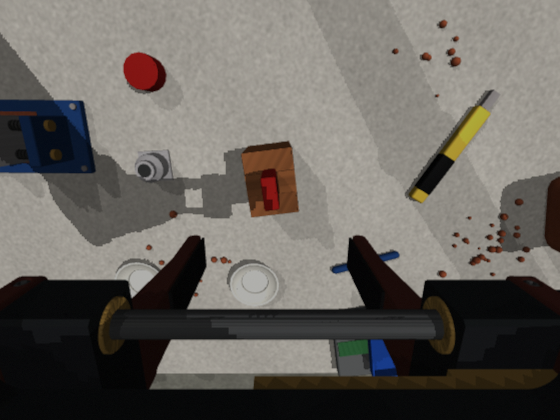

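The wrist view shows the red handle at about rows 168–210, cols 261–280. It is turned roughly 8° with the stand, and nothing obstructs it. I'll measure the top face's corners from a crop.

```bash
python3 - <<'E'
from h import *
im=cv2.imread("pics/w1.png");f=r.grab_frame("wrist")
c=cv2.resize(im[130:225,225:315],None,fx=6,fy=6,interpolation=cv2.INTER_CUBIC);cv2.imwrite("pics/w1c.png",c)
for R0,cc in [((142),245),((140),291),((210),299),((216),250)]: print("stand corner",atz(f,(R0,cc),.085).round(4))
E
```

```text
stand corner [0.517 0.142 0.085]
stand corner [0.5146 0.195  0.085 ]
stand corner [0.5995 0.2064 0.085 ]
stand corner [0.6074 0.1455 0.085 ]
```

View pics/w1c.png

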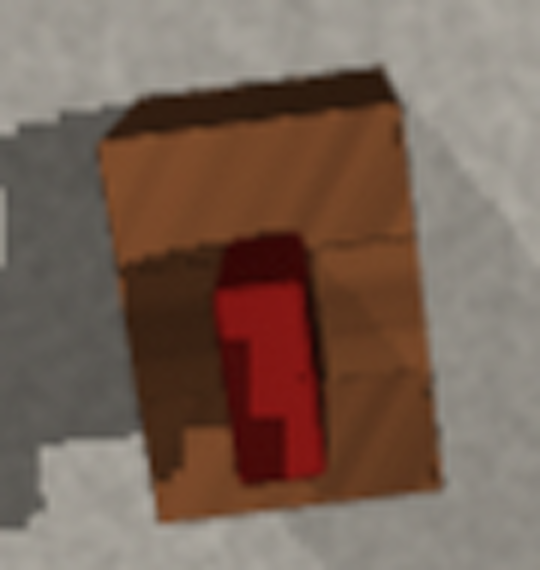

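The crop shows the handle's top-face corners at about (217,290), (303,282), (327,475) and (240,483). The stand-top corners are at about (100,140), (400,103), (441,488) and (158,520). I'll convert both to world positions.

```bash
python3 - <<'E'
from h import *
f=r.grab_frame("wrist")
for n,z,C in[("handle",.135,[(217,290),(303,282),(327,475),(240,483)]),("stand",.085,[(100,140),(400,103),(441,488),(158,520)])]:
    P=np.array([atz(f,(130+y/6,225+x/6),z)[:2] for x,y in C])
    a=(P[2]+P[3]-P[0]-P[1])/2;b=(P[1]+P[2]-P[0]-P[3])/2
    print(n,P.mean(0).round(4),np.linalg.norm(a).round(4),np.linalg.norm(b).round(4),np.degrees(np.arctan2(a[1],a[0])).round(1),np.degrees(np.arctan2(b[1],b[0])).round(1))
rows([.567,.172,.094],np.radians(96.5))
E
```

```text
handle [0.5658 0.1716] 0.0348 0.015 6.5 95.5
stand [0.5657 0.1713] 0.079 0.0589 7.0 97.0
pos [0.5674 0.1766 0.2402] shift [ 0.0024 -0.0312  0.9747] rot [ 0.0001 -0.0001 -0.0359]
```

```bash
python3 -m pendant '[{"xyz":[0.01,-0.03,0.2],"rot":[0,0,-0.037]},{"xyz":[0.01,-0.03,0.4],"rot":[0,0,-0.037]},{"xyz":[0.01,-0.03,0.6],"rot":[0,0,-0.037]},{"xyz":[0.01,-0.03,0.8],"rot":[0,0,-0.037]},{"xyz":[0.01,-0.03,0.9],"rot":[0,0,-0.037]},{"xyz":[0.01,-0.03,0.975],"rot":[0,0,-0.037]},{"xyz":[0.01,-0.03,0.975],"rot":[0,0,-0.037]}]' 0
python3 -m pendant '[{"xyz":[0,0,0],"rot":[0,0,0]},{"xyz":[0,0,0],"rot":[0,0,0]},{"xyz":[0,0,0],"rot":[0,0,0]},{"xyz":[0,0,0],"rot":[0,0,0]},{"xyz":[0,0,0],"rot":[0,0,0]},{"xyz":[0,0,0],"rot":[0,0,0]},{"xyz":[0,0,0],"rot":[0,0,0]},{"xyz":[0,0,0],"rot":[0,0,0]}]' 1 40
```

```text
time_s: 3.6
tool_pos: [0.566, 0.1707, 0.0932]
tool_rot: [0.181, -3.135, 0.001]
wrist_force: [0.4, -0.4, 0.7]
opening: 0.503
finger_force: 0.0
time_s: 4.4
tool_pos: [0.567, 0.1705, 0.0947]
tool_rot: [-0.18, 3.135, 0.0]
wrist_force: [-0.2, -1.4, 5.8]
opening: 0.179
finger_force: 39.8
```

```bash
python3 -m pendant '[{"xyz":[0,0,-0.1],"rot":[0,0,0]},{"xyz":[0,0,-0.25],"rot":[0,0,0]},{"xyz":[0,0,-0.4],"rot":[0,0,0]},{"xyz":[0,0,-0.55],"rot":[0,0,0]},{"xyz":[0,0,-0.7],"rot":[0,0,0]},{"xyz":[0,0,-0.85],"rot":[0,0,0]},{"xyz":[0,0,-1],"rot":[0,0,0]},{"xyz":[0,0,-1],"rot":[0,0,0]}]'
python3 - <<'E'
from h import *
rows([.525,-.08,.245],np.radians(90))
s=r.state();print(s["opening"],s["wrist_force"])
E
```

```text
time_s: 5.2
tool_pos: [0.5681, 0.1712, 0.2476]
tool_rot: [-0.18, 3.131, 0.003]
wrist_force: [0.4, -0.1, -1.6]
opening: 0.18
finger_force: 39.8
pos [0.5681 0.1712 0.2476] shift [ 0.4768 -1.6306  0.0119] rot [0.0007 0.0017 0.0365]
0.18041680984674346 [ 0.43334215 -0.12876461 -1.55944166]
```

```bash
python3 -m pendant '[{"xyz":[0.02,-0.2,0],"rot":[0,0,0]},{"xyz":[0.04,-0.5,0],"rot":[0,0,0]},{"xyz":[0.06,-0.8,0],"rot":[0,0,0]},{"xyz":[0.08,-1,0],"rot":[0,0,0]},{"xyz":[0.08,-1,0],"rot":[0,0,0]}]'
python3 -m pendant '[{"xyz":[0.02,-0.3,0],"rot":[0,0,0]},{"xyz":[0.04,-0.6,0],"rot":[0,0,0]},{"xyz":[0.06,-0.9,0],"rot":[0,0,0]},{"xyz":[0.1,-1,0],"rot":[0,0,0.02]},{"xyz":[0.1,-1,0],"rot":[0,0,0.0365]},{"xyz":[0.1,-1,0],"rot":[0,0,0.0365]}]'
python3 -m pendant '[{"xyz":[0,-0.15,0],"rot":[0,0,0]},{"xyz":[0,-0.27,0],"rot":[0,0,0]},{"xyz":[0,-0.27,0],"rot":[0,0,0]},{"xyz":[0,-0.27,0],"rot":[0,0,0]}]'
python3 - <<'E'
from h import *
rows([.525,-.17,.245],np.radians(90))
f=r.grab_frame("wrist");cv2.imwrite("pics/w2.png",f["pixels"])
for q in["mould","lip_l","plate_l","post_l","gauge_tip"]:
    for x in r.cut_out(q,f)[:3]:
        print(q,round(x["conf"],2),np.round(x["point"],1),atz(f,x["point"],.095).round(4),cv2.boundingRect(x["region"].astype(np.uint8)))
print(r.state()["time_s"])
E
```

```text
time_s: 5.7
tool_pos: [0.5708, 0.0138, 0.2431]
tool_rot: [0.167, -3.135, 0.004]
wrist_force: [0.2, -0.5, -1.6]
opening: 0.183
finger_force: 39.8
time_s: 6.3
tool_pos: [0.5734, -0.1302, 0.2429]
tool_rot: [-0.001, -3.14, -0.001]
wrist_force: [0.0, 0.3, -1.4]
opening: 0.178
finger_force: 39.8
time_s: 6.7
tool_pos: [0.574, -0.1696, 0.2434]
tool_rot: [0.003, -3.141, -0.002]
wrist_force: [0.7, 0.8, -1.6]
opening: 0.179
finger_force: 39.8
pos [ 0.574  -0.1696  0.2434] shift [ 0.3269 -0.0023 -0.0101] rot [ 0.0003 -0.0002  0.0006]
mould 0.73 [126.1 273.4] [ 0.5057 -0.172   0.095 ] (210, 93, 125, 76)
lip_l 0.95 [136.  259.4] [ 0.5165 -0.1878  0.095 ] (257, 109, 14, 55)
lip_l 0.62 [134.7 279.8] [ 0.5151 -0.1648  0.095 ] (274, 108, 12, 56)
plate_l 0.71 [133.3 279.1] [ 0.5135 -0.1656  0.095 ] (274, 108, 12, 56)
plate_l 0.62 [135.6 264.2] [ 0.5161 -0.1824  0.095 ] (258, 108, 12, 56)
plate_l 0.59 [134.8 310.3] [ 0.5151 -0.1305  0.095 ] (273, 108, 57, 57)
post_l 0.89 [133.  309.3] [ 0.5131 -0.1317  0.095 ] (274, 108, 55, 56)
post_l 0.7 [134.4 238.2] [ 0.5148 -0.2115  0.095 ] (215, 108, 56, 56)
gauge_tip 0.9 [242.2 275.4] [ 0.6466 -0.1696  0.095 ] (262, 188, 31, 102)
7.0
```

View pics/w2.png

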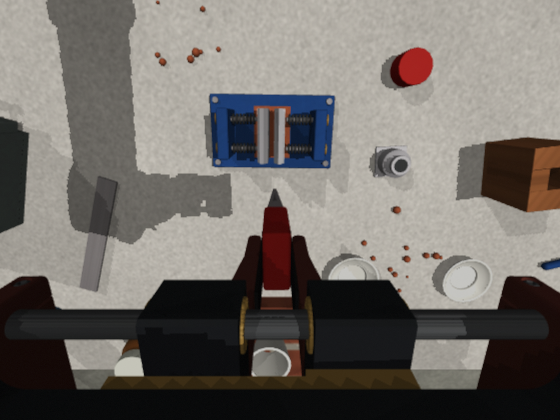

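The wrist view shows the mould at rows 95–168, cols 210–335. The plates are at cols 263 and 280, so the gap is at about col 272. The blade tip is visible at about (row 190, col 277). I'll descend to tip height just above the lips for a closer look.

```bash
python3 -m pendant '[{"xyz":[0,0,0.1],"rot":[0,0,0]},{"xyz":[0,0,0.2],"rot":[0,0,0]},{"xyz":[0,0,0.25],"rot":[0,0,0]},{"xyz":[0,0,0.25],"rot":[0,0,0]},{"xyz":[0,0,0.25],"rot":[0,0,0]}]'
python3 - <<'E'
from h import *
f=r.grab_frame("wrist");im=f["pixels"]
s=r.state();print(s["tool_pos"],s["tool_rot"]);T=R.from_rotvec(s["tool_rot"]).as_matrix()
tip=s["tool_pos"]+T[:,2]*.084;print("tip pred",tip,proj(f,tip))
for dz in(.095,): print(proj(f,np.array([.519,-.172,dz])))
c=cv2.resize(im[60:240,205:345],None,fx=5,fy=5,interpolation=cv2.INTER_CUBIC)
c=cv2.resize(im[70:215,205:345],None,fx=5.5,fy=4.1,interpolation=cv2.INTER_CUBIC);cv2.imwrite("pics/w3.png",c);print(c.shape)
E
```

```text
time_s: 7.5
tool_pos: [0.5742, -0.171, 0.2069]
tool_rot: [-0.0, 3.141, -0.0]
wrist_force: [-0.8, 0.4, -0.9]
opening: 0.173
finger_force: 39.8
[ 0.57444729 -0.17115256  0.2072158 ] [-1.30627309e-04  3.14057378e+00 -2.40013479e-04]
tip pred [ 0.57453288 -0.17116539  0.12321584] [275.38760946 201.44074039]
[274.61798441 140.56846627]
(594, 770, 3)
```

View pics/w3.png

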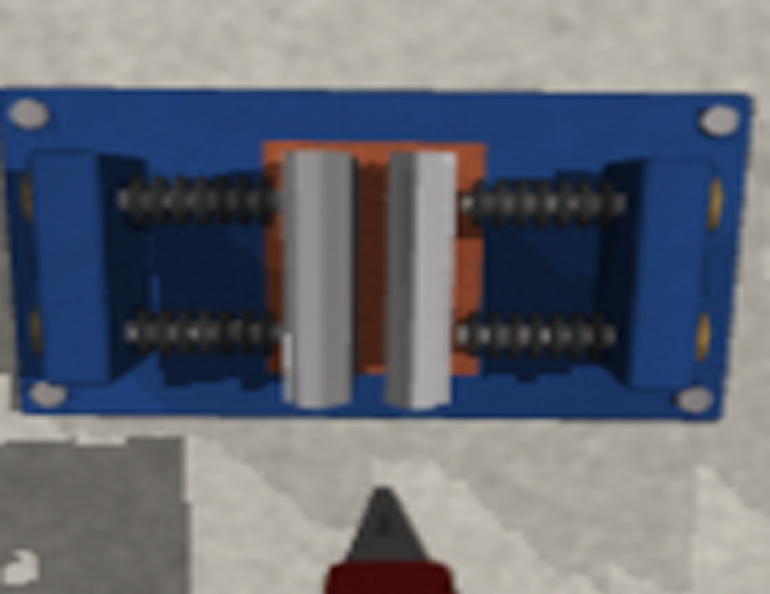

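The close view shows the gap's inner lip edges at crop cols ≈350 and 388 (rows 155–400). The blade tip is at crop (381, 488), a few mm to the right of the gap line.

```bash
python3 - <<'E'
from h import *
f=r.grab_frame("wrist")
g=lambda x,y,z: atz(f,(70+y/4.1,205+x/5.5),z)
def ang(a,b): d=b-a; return np.degrees(np.arctan2(d[1],d[0])).round(2)
print("base edges (y dir)",ang(g(5,90,.012),g(750,97,.012)),ang(g(22,412,.012),g(722,418,.012)))
B=np.mean([g(5,90,.012),g(750,97,.012),g(22,412,.012),g(722,418,.012)],0);print("base c",B,np.linalg.norm(g(22,412,.012)-g(722,418,.012)))
print("post tops x-dir",ang(g(97,152,.075),g(108,383,.075)),ang(g(648,158,.075),g(632,387,.075)))
L=[g(354,155,.095),g(350,400,.095)];Q=[g(390,155,.095),g(387,400,.095)]
print("lipL/R dir",ang(*L),ang(*Q));print(np.mean(L,0),np.mean(Q,0),np.mean(L+Q,0))
t=g(381,488,.123);print("tip seen",t)
s=r.state();print(s["tool_pos"]);rows([.519,-.172,.19],np.radians(90))
p=r.state()["tool_pos"];im=f["pixels"]
# intensity profiles across the gap
gr=cv2.cvtColor(im,cv2.COLOR_BGR2GRAY);
for rr in(115,130,145,160): print(rr,gr[rr,255:290].tolist())
print("tip rows",[gr[k,268:283].tolist() for k in(190,192,195)])
E
```

```text
base edges (y dir) 89.36 89.37
base c [ 0.51723664 -0.17438792  0.012     ] 0.16908154359783834
post tops x-dir -0.92 -0.41
lipL/R dir -1.1 -0.53
[ 0.51732532 -0.17777479  0.095     ] [ 0.51732164 -0.17110108  0.095     ] [ 0.51732348 -0.17443794  0.095     ]
tip seen [ 0.56253055 -0.17235166  0.123     ]
[ 0.5745291  -0.17119333  0.20732577]
pos [ 0.5745 -0.1712  0.2073] shift [ 0.3703 -0.0053  0.115 ] rot [-0.0001  0.0004  0.    ]
115 [52, 73, 101, 114, 136, 143, 142, 141, 132, 119, 118, 118, 118, 108, 70, 44, 43, 43, 43, 43, 62, 85, 82, 77, 77, 107, 151, 162, 162, 162, 163, 163, 145, 96, 83]
130 [53, 73, 99, 113, 137, 144, 144, 142, 133, 121, 118, 119, 119, 105, 62, 44, 44, 44, 43, 46, 67, 86, 83, 77, 78, 117, 164, 164, 164, 163, 161, 160, 138, 84, 83]
145 [41, 88, 124, 106, 130, 146, 146, 144, 134, 121, 118, 120, 120, 100, 43, 43, 43, 42, 44, 48, 68, 86, 85, 82, 87, 129, 165, 165, 166, 163, 156, 141, 94, 72, 80]
160 [37, 87, 127, 109, 133, 147, 147, 145, 135, 122, 119, 120, 120, 100, 41, 37, 53, 76, 75, 78, 84, 87, 86, 83, 99, 145, 167, 168, 167, 164, 161, 142, 91, 78, 78]
tip rows [[163, 160, 161, 157, 122, 50, 51, 51, 100, 167, 184, 179, 177, 181, 185], [156, 156, 159, 137, 68, 50, 51, 51, 50, 99, 163, 182, 183, 188, 189], [158, 163, 145, 81, 52, 48, 42, 45, 51, 51, 95, 159, 181, 183, 180]]
```

```bash
python3 -m pendant '[{"xyz":[0.1,-0.014,0],"rot":[0,0,0.0036]},{"xyz":[0.25,-0.014,0],"rot":[0,0,0.0036]},{"xyz":[0.36,-0.014,0],"rot":[0,0,0.0036]},{"xyz":[0.381,-0.014,0],"rot":[0,0,0.0036]},{"xyz":[0.381,-0.014,0.06],"rot":[0,0,0.0036]},{"xyz":[0.381,-0.014,0.08],"rot":[0,0,0.0036]},{"xyz":[0.381,-0.014,0.08],"rot":[0,0,0.0036]},{"xyz":[0.381,-0.014,0.08],"rot":[0,0,0.0036]}]'
python3 - <<'E'
from h import *
f=r.grab_frame("wrist");im=f["pixels"]
P=[];
for i in range(6): P.append(np.r_[r.state()["tool_pos"],r.state()["wrist_force"]]); f=r.grab_frame("wrist")
print(np.mean(P,0).round(4),r.state()["time_s"])
print(proj(f,np.array([.5173,-.1744,.095])))
cv2.imwrite("pics/w4.png",cv2.resize(im[100:230,205:345],None,fx=5.5,fy=4.5,interpolation=cv2.INTER_CUBIC))
E
```

```text
time_s: 8.4
tool_pos: [0.5173, -0.1731, 0.1942]
tool_rot: [-0.017, -3.141, 0.0]
wrist_force: [1.0, 0.7, -0.0]
opening: 0.18
finger_force: 39.8
[ 0.5171 -0.1732  0.1945  0.1353  0.0476 -1.1959] 8.75
[274.36289686 197.10673972]
```

View pics/w4.png

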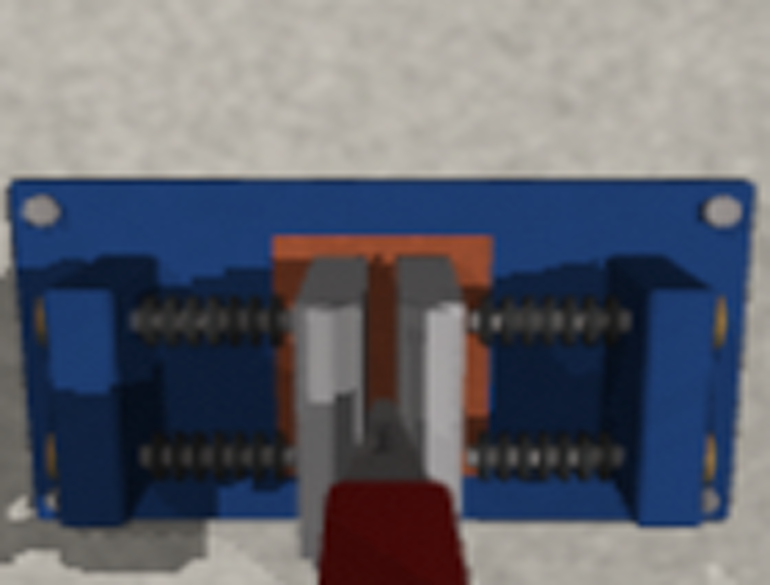

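The tip, at crop (380, 403), lies centred between the lip edges at about cols 364 and 398. I'll descend in stages and watch the forces.

```bash
python3 -m pendant '[{"xyz":[0,0,0.04],"rot":[0,0,0]},{"xyz":[0,0,0.08],"rot":[0,0,0]},{"xyz":[0,0,0.12],"rot":[0,0,0]},{"xyz":[0,0,0.16],"rot":[0,0,0]},{"xyz":[0,0,0.19],"rot":[0,0,0]},{"xyz":[0,0,0.19],"rot":[0,0,0]},{"xyz":[0,0,0.19],"rot":[0,0,0]}]'
cat > ft.py <<'E'
from h import *
P=[]
for i in range(6):
    f=r.grab_frame("wrist");s=r.state();P.append(np.r_[s["tool_pos"],s["wrist_force"],s["wrist_torque"]])
print("t",s["time_s"],np.mean(P,0).round(4))
E
python3 ft.py
python3 -m pendant '[{"xyz":[0,0,0.02],"rot":[0,0,0]},{"xyz":[0,0,0.04],"rot":[0,0,0]},{"xyz":[0,0,0.06],"rot":[0,0,0]},{"xyz":[0,0,0.06],"rot":[0,0,0]},{"xyz":[0,0,0.06],"rot":[0,0,0]}]'
python3 ft.py
```

```text
time_s: 9.45
tool_pos: [0.5167, -0.1733, 0.1659]
tool_rot: [-0.018, -3.141, 0.0]
wrist_force: [-0.3, -0.7, -1.8]
opening: 0.178
finger_force: 39.8
t 9.75 [ 0.5169 -0.1732  0.1662 -0.5565 -0.3835 -1.4347 -0.06    0.0033 -0.0085]
time_s: 10.25
tool_pos: [0.5167, -0.1736, 0.1567]
tool_rot: [-0.018, -3.141, 0.001]
wrist_force: [0.5, -3.1, -2.4]
opening: 0.181
finger_force: 39.9
t 10.55 [ 0.5167 -0.1735  0.1569  0.3193 -3.0308 -2.3239 -0.8868 -0.1344 -0.0049]
```

```bash
python3 -m pendant '[{"xyz":[0,-0.004,0],"rot":[0,0,0]},{"xyz":[0,-0.004,0],"rot":[0,0,0]},{"xyz":[0,-0.004,0],"rot":[0,0,0]}]'
python3 ft.py
python3 -m pendant '[{"xyz":[0,0,0.01],"rot":[0,0,0]},{"xyz":[0,0,0.02],"rot":[0,0,0]},{"xyz":[0,0,0.02],"rot":[0,0,0]},{"xyz":[0,0,0.02],"rot":[0,0,0]}]'
python3 ft.py
```

```text
time_s: 10.85
tool_pos: [0.5168, -0.1737, 0.157]
tool_rot: [-0.018, -3.141, -0.0]
wrist_force: [0.1, -2.3, -2.8]
opening: 0.179
finger_force: 39.9
t 11.15 [ 5.1680e-01 -1.7370e-01  1.5700e-01 -1.1900e-01 -2.1765e+00 -2.2205e+00
 -6.7880e-01  2.1000e-03 -5.0000e-03]
time_s: 11.55
tool_pos: [0.5172, -0.1739, 0.1543]
tool_rot: [0.018, 3.141, -0.0]
wrist_force: [-1.2, -2.6, 2.3]
opening: 0.183
finger_force: 39.9
t 11.85 [ 0.5172 -0.1739  0.1543 -0.3171 -2.4104  2.7467 -0.6691 -0.0542 -0.0267]
```

```bash
python3 -m pendant '[{"xyz":[0,-0.006,0],"rot":[0,0,0]},{"xyz":[0,-0.01,0],"rot":[0,0,0]},{"xyz":[0,-0.01,0],"rot":[0,0,0]},{"xyz":[0,-0.01,0],"rot":[0,0,0]}]'
python3 ft.py
python3 -m pendant '[{"xyz":[0,0,0.01],"rot":[0,0,0]},{"xyz":[0,0,0.02],"rot":[0,0,0]},{"xyz":[0,0,0.02],"rot":[0,0,0]},{"xyz":[0,0,0.02],"rot":[0,0,0]}]'
python3 ft.py
```

```text
time_s: 12.25
tool_pos: [0.5172, -0.1744, 0.1542]
tool_rot: [0.017, 3.141, 0.002]
wrist_force: [0.3, 0.7, 5.1]
opening: 0.178
finger_force: 39.8
t 12.55 [ 0.5172 -0.1744  0.1542  0.0595  0.4427  5.2575  0.1302 -0.0547 -0.0187]
time_s: 12.95
tool_pos: [0.5174, -0.1746, 0.1515]
tool_rot: [0.017, 3.141, 0.002]
wrist_force: [-0.1, 0.5, 5.8]
opening: 0.183
finger_force: 39.8
t 13.25 [ 0.5174 -0.1746  0.1514 -0.1274  0.4248  6.0884  0.0987 -0.0143 -0.0406]
```

```bash
python3 -m pendant '[{"xyz":[0,0,0.01],"rot":[0,0,0]},{"xyz":[0,0,0.02],"rot":[0,0,0]},{"xyz":[0,0,0.03],"rot":[0,0,0]},{"xyz":[0,0,0.04],"rot":[0,0,0]},{"xyz":[0,0,0.05],"rot":[0,0,0]},{"xyz":[0,0,0.05],"rot":[0,0,0]},{"xyz":[0,0,0.05],"rot":[0,0,0]}]'
python3 ft.py
python3 - <<'E'
from h import *
f=r.grab_frame("wrist");im=f["pixels"]
cv2.imwrite("pics/w5.png",cv2.resize(im[110:250,205:345],None,fx=5.5,fy=4.2,interpolation=cv2.INTER_CUBIC))
E
```

```text
time_s: 13.95
tool_pos: [0.5177, -0.1747, 0.1442]
tool_rot: [0.017, 3.14, 0.001]
wrist_force: [0.1, -0.1, 8.3]
opening: 0.178
finger_force: 39.8
t 14.25 [ 0.5177 -0.1747  0.1442  0.2932  0.2472  7.7194  0.0932 -0.0364 -0.0109]
```

View pics/w5.png

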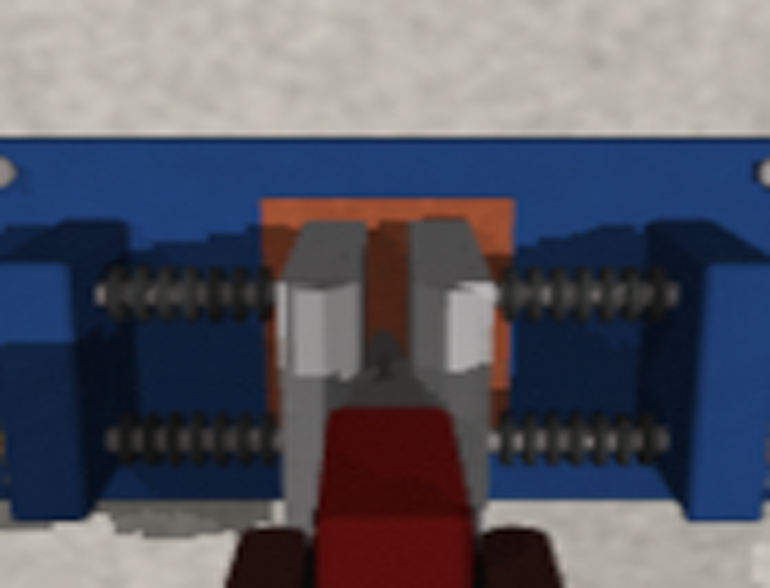

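The blade sits centred in the gap with low side force. I'll go about 8 mm further to give roughly 1.5 mm per plate.

```bash
python3 -m pendant '[{"xyz":[0,0,0.01],"rot":[0,0,0]},{"xyz":[0,0,0.02],"rot":[0,0,0]},{"xyz":[0,0,0.03],"rot":[0,0,0]},{"xyz":[0,0,0.04],"rot":[0,0,0]},{"xyz":[0,0,0.05],"rot":[0,0,0]},{"xyz":[0,0,0.055],"rot":[0,0,0]},{"xyz":[0,0,0.055],"rot":[0,0,0]},{"xyz":[0,0,0.055],"rot":[0,0,0]}]'
python3 ft.py
python3 - <<'E'
from h import *
f=r.grab_frame("wrist");im=f["pixels"]
g=cv2.cvtColor(im,cv2.COLOR_BGR2GRAY)
cv2.imwrite("pics/w6.png",cv2.resize(im[110:250,205:345],None,fx=5.5,fy=4.2,interpolation=cv2.INTER_CUBIC))
E
```

```text
time_s: 15.1
tool_pos: [0.518, -0.1748, 0.1363]
tool_rot: [0.017, 3.139, 0.001]
wrist_force: [1.1, -0.3, 10.7]
opening: 0.177
finger_force: 39.9
t 15.4 [ 5.181e-01 -1.748e-01  1.363e-01 -1.500e-01  1.237e-01  9.708e+00
  9.800e-02  2.600e-03 -2.880e-02]
```

View pics/w6.png

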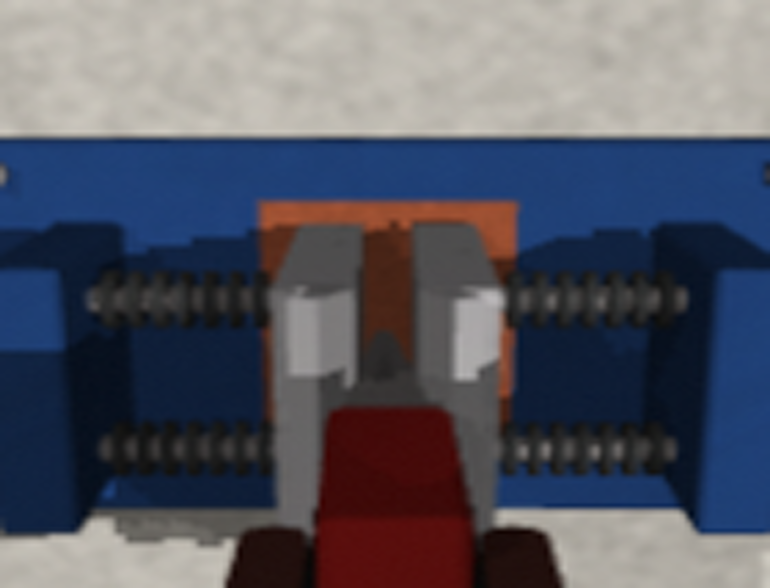

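The plates have opened evenly, with inner edges at crop cols ≈358 and 413 and the blade between them. The upward reading is 9.7 N and the side force is about 0.1 N, so I'm handing in.

```bash
python3 -c "
from workcell import r
print(r.finish_job())"
```

```text
the job is handed in; nothing more can be done
None
```

The gauge is held midway between the two mould plates, dragging at about 10 N with almost no side force; I estimate each plate has given about 1.5 mm, and the job was handed in at about 15.5 s.

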